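# Hold the pinning kit open, freeing its catch if the bolt has hooked

### The arm

A 7-joint arm with a two-finger parallel gripper is mounted at the origin on the work surface. World frame = base frame: x ahead of the robot, y to its left, z up, the work surface at z = 0. Lengths are in mm, angles in rad, forces in N, time in s.
With the tool pointing down it reaches from about 400 to 850 mm from the base axis. Payload 4.5 kg.
Tool frame: the origin (TCP) lies at the very end of the fingers, on their centre line; the grasp point (between the pads) lies 19 mm behind it; z points along the fingers, y is the line along which they close (so a half turn about z gives the same grasp; the last joint's range is limited). The gripper opens to 88 mm and grips with 3 to 60 N. Pads are 18 mm wide; open, the fingers measure 123 mm over their backs; the gripper's body (75 mm by 187 mm) begins 45 mm behind the grasp point.
Start: joints at [-1.179, 0.689, -0.195, 1.565, 0.157, 0.902, -0.215], TCP at [218.866, 585.45, 238.743] pointing down, gripper open.
Joint ranges: [-3.01, 3.01], [-0.46, 2.08], [-1.47, 1.51], [0.13, 2.56], [-1, 4.14], [0.04, 2.09], [-2.66, 2.66]. Speed limits (rad/s): [2.57, 2.57, 3.14, 3.14, 3.14, 3.14, 3.14].

### API

Orientations are given as a unit quaternion [w, x, y, z].
In Python, from bench import robot, hand, ik, vision, spot_in, cut_out, pinpoint gives the robot as it stands. Calls block until the motion is done:
- robot.goto(position, orientation): joint-space move of the TCP to a pose.
- robot.move_l(position, ori=None, velocity=150, guard=None): straight line of the TCP; ori=None keeps the orientation; velocity is the mean speed in mm/s. With guard (N) it stops when the force on the tool has changed by that much, and returns True; else False.
- robot.movej(angles): joint-space move.
- hand.gripper_to(opening, strength=None): finger opening in mm; strength is the grip in N (None keeps the last); returns when the fingers have stopped.
- robot.sleep(seconds).
- ik(position, orientation): joint angles nearest the present ones, or None.
- robot.observe(): the state.
- vision.read_camera(name): name is "side" or "top"; returns (picture, depth): 480x640x3 uint8, blue, green, red; 480x640 float32, mm along the optical axis (not along the pixel's ray), 0 where there is no reading.
- vision.camera_info(name): a dict with "vfov" (degrees; the focal length in pixels is half the picture's height over the tangent of half this angle, whatever the lens; pixels are square), "cx", "cy" (the principal point, pixels), "k1" (the pictures are not rectified: a ray, as slopes to the right and down, at radius r is drawn at 1 + k1 r^2 times it, then the intrinsics apply), "rvec" (rotation vector, rad) and "tvec" (3), from world to camera coordinates, as OpenCV has them. Camera axes: x right, y down, z forward; pixel columns grow to the right and rows downward; lengths in mm; the calibration is good to about 2 mm. A picture is of the moment at which its call begins. camera_info takes no time and is no camera call.
A pose or a line that the arm cannot do raises robot.IKError and nothing moves.
- robot.close_job(): hands the job in; it is judged then, once.
Trained networks look in the newest picture that a camera, given by its name, has taken for a name from the list of things; names that differ only in an ending like _2 or _b are one class to them, and where a whole thing is asked for, a point or a joint stands for the part that bears it (a point fixed in the world has none). Each returns a list of dicts, best first, with "conf" (0 to 1); they miss things now and then, are a little off and sometimes report something else, mostly with a low value. They report only what shows in the picture. A call takes as long as a camera call.
- spot_in(camera, label): "box" ([left, top, right, bottom] in pixels, round what is visible of it).
- cut_out(camera, label): "mask" (480x640 bool, what is visible of it) and "box" ([left, top, right, bottom] in pixels, round what is visible of it).
- pinpoint(camera, label): "centre" ([column, row] in pixels: a listed point, or the origin of a listed thing).
The state is a dict: "time_s": time; "joint_positions": joint angles; "qvel": joint speeds; "joint_torque": joint torques, N m; "ee_pos": TCP position; "tool_rot": TCP orientation; "contact_force": force on the tool from outside, world axes, zero at the start; "moment": the same for the moment, N m; "opening": finger opening in mm; "grasp_force": force on a finger pad.
Only numpy, scipy, OpenCV 4.12 (cv2) and the standard library are available. Lean on these libraries where they do the work, as an engineer would, in place of code of your own. Each camera call takes 0.05 s, during which the arm holds its last target. There are 200 camera calls.

### The job

Open the locksmith's wooden pinning kit for me: its red catch always sits in the shut position, but the staple inside is loose and is hooked only some of the time, so leave the catch alone at first and give the lid a gentle tug by its brass pull to learn whether it is caught. If it comes up freely just keep lifting, and if it is caught, slide the catch across to release it, without ever forcing the lid. Raise the lid to about 45 degrees and finish while still holding it there in the gripper, because it falls shut when let go; leave the things lying around the kit where they are.

Things in the scene. Friction and masses are not known exactly. Their poses are not given: they have to be found in the camera images.
- kit: the pinning kit's wooden case, fixed on the bench: 220 mm deep (its x), 340 mm wide (its y), 60 mm high (76 mm with the lid shut). Origin at the centre of its underside; x points away from the robot (front face with the catch at x = -110 mm), y to the left, z up. Its yaw varies by 0.3 rad either way
- lid: the lid: wooden board 220 x 340 x 16 mm, about 0.5 kg. Origin on the hinge line, at the middle. When shut its axes are parallel to the case's and it reaches to x = -220 mm, from z = 0 to 16 mm. It opens by turning about its +y axis (front edge up), from 0 to a stop at 1.3 rad; no stay: it falls shut unless held. Lifting the free lid at the pull takes about 3 to 4 N
- hinge (a point): middle of the hinge line, along the case's far top edge, at (110, 0, 60) mm in the case's frame; the lid turns about the case's y axis through it. Under the lid's front edge hangs a steel staple that reaches into the lock case behind the front wall; it is loose, and whether the bolt is through it cannot be seen from outside
- pull (a point): middle of the lid's brass bow pull, to pinch from above across the bar: a round bar 10 mm thick, 96 mm long along the lid's y, on two posts; it can turn between the fingers as the lid swings. This point is on the bar's axis, at (-172, 0, 46) mm in the lid's frame, 30 mm above the lid's top face. If the lid is caught the pull rises only about 3 mm (play, 0.018 rad), then stops hard
- catch: red thumb piece of the slide catch on the case's front: a block 20 mm (case x) by 12 (y) by 20 high, 3.5 to 23.5 mm out from the front face. Origin at its centre, at (-123.5, 0, 40) mm in the case's frame when shut, as it always starts. Slides 16 mm along the case's +y (left seen from the robot) to a stop, bolt fully drawn; 2.5 N friction, no spring, stays put. Pinch it across y or push it
- padlock: bystander: brass padlock lying flat, 66 x 50 x 20 mm, in front of the kit to its right; origin under the centre of its body
- lock_cylinder: bystander: brass lock cylinder standing upright, 34 mm across, 33 mm high, in front of the kit to its left; origin at the centre of its underside
- screwdriver: bystander: screwdriver with an orange handle, about 190 mm long, lying to the right of the kit
- key_tray: bystander: blue plastic tray of key blanks, 100 x 130 x 28 mm, to the left of the kit; origin under its centre

How it is judged (in metres and radians):
On the way, in this order (a step that is already met when the one before it is completed fails the run):
1. with the catch still shut, the lid is tugged by the gripper until the staple pulls on the bolt (over 0.5 N), or, if nothing holds it, it comes up past 0.12 rad (7 degrees) (y of catch in the frame of kit below 0.003 m and contact force between the fingers and lid above 0.5 N and (contact force between lid and catch above 0.5 N or angle between lid's own z axis and vertical above 0.12 rad)), for 0.1 s.
2. the lid is up by more than 0.6 rad (34 degrees), in the gripper (angle between lid's own z axis and vertical above 0.6 rad and contact force between the fingers and lid above 0.5 N), for 0.3 s.
At the end, for the whole second after the job is handed in: the lid stands 0.6 to 1.05 rad (34 to 60 degrees) open, still, with the gripper's fingers bearing on it and holding it up (angle between lid's own z axis and vertical between 0.6 and 1.05 rad and angular speed of lid below 0.1 rad/s and contact force between the fingers and lid above 1 N); the arm keeps its last pose, push and grip.
It fails at once if the lid is forced: more than 30 N between its staple and the bolt (contact force between lid and catch above 30 N).
It fails at once if a thing beside the kit is moved by more than 30 mm (distance of any of padlock, lock_cylinder, screwdriver, key_tray from where it was at the start of the episode above 0.03 m).
It also fails if it takes over 59 s, if anything falls off the work surface, if the arm or the gripper's body presses on something with over 40 N, if the wrist force passes 120 N, or if a joint passes its speed limit or range.

## Working session

There is one attempt and no reset: what is moved stays moved. The work goes in short steps, each a Python script; the robot and the scene stay as the last script left them, time stands still between calls to the robot, and variables do not carry over. Pictures are saved under pics/ and viewed, at most 10 in all, crops included, and the job is handed in when it is done.

```bash
ls; mkdir -p pics
cat > h.py <<'E'
import numpy as np, cv2
from scipy.spatial.transform import Rotation as R
from bench import robot, hand, ik, vision, spot_in, cut_out, pinpoint
def cam(n):
    c=vision.camera_info(n); f=240/np.tan(np.radians(c["vfov"])/2)
    return c,f,R.from_rotvec(np.ravel(c["rvec"])).as_matrix(),np.ravel(c["tvec"]).astype(float)
def rays(n,px):
    c,f,Rm,t=cam(n); d=(np.atleast_2d(px).astype(float)-[c["cx"],c["cy"]])/f; u=d.copy()
    for _ in range(20): u=d/(1+c["k1"]*(u**2).sum(1,keepdims=True))
    return np.c_[u,np.ones(len(u))],Rm,t
def deproj(n,px,z):   # px Nx2, z depth
    r,Rm,t=rays(n,px); return (r*np.ravel(z)[:,None]-t)@Rm
def at_height(n,px,h):
    r,Rm,t=rays(n,px); o=-t@Rm; d=r@Rm; return o+d*((h-o[2])/d[:,2:])
E
python3 - <<'E'
from h import *
for n in("top","side"):
    p,d=vision.read_camera(n); cv2.imwrite(f"pics/{n}0.png",p); np.save(f"{n}d.npy",d)
    c,f,Rm,t=cam(n); print(n,-t@Rm,f,c["k1"])
    for l in("pull","hinge","catch","kit","lid"):
        q=pinpoint(n,l); print(l,[(np.round(x["centre"],1).tolist(),round(x["conf"],2)) for x in q[:2]])
        if q: 
            h={"pull":106,"hinge":60,"catch":40,"kit":0,"lid":60}[l]; print(at_height(n,[q[0]["centre"]],h).round(1))
E
```

```text
bench.py
pics
top [405.58584306  69.86326691 977.21759808] 478.9852703047007 -0.09736838133487147
pull [([373.0, 232.6], 0.9)]
[[559.4 -33.9 106. ]]
hinge [([373.7, 150.6], 0.78)]
[[734.7 -43.9  60. ]]
catch [([367.5, 270.1], 0.37)]
[[496.1 -29.7  40. ]]
kit [([372.7, 212.4], 0.86)]
[[620.9 -46.6   0. ]]
lid [([377.8, 149.0], 0.79)]
[[738.1 -52.2  60. ]]
side [ 244.64359299 -768.51949177  700.83900388] 587.5707839094824 0.06859781876533629
pull [([340.9, 256.3], 0.88), ([318.7, 222.3], 0.59)]
[[562.7 -35.2 106. ]]
hinge [([430.7, 258.0], 0.74)]
[[735.  -45.8  60. ]]
catch [([305.2, 292.8], 0.49)]
[[499.1 -27.3  40. ]]
kit [([373.9, 297.6], 0.67)]
[[625.1 -43.1   0. ]]
lid [([432.2, 259.6], 0.94)]
[[735. -51.  60.]]
```

View pics/top0.png

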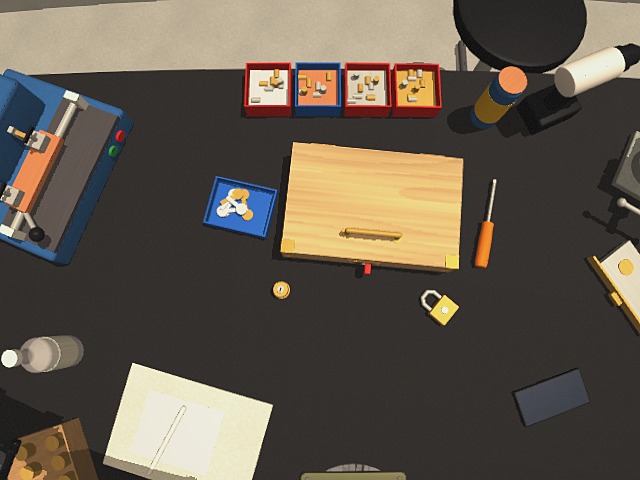

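View pics/side0.png

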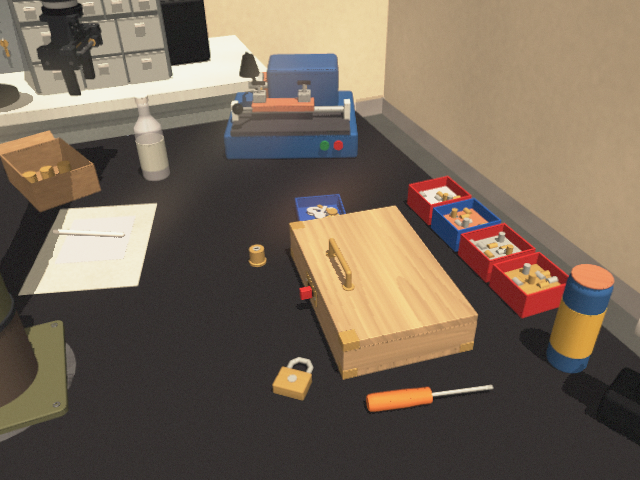

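Run:
```python
from h import *
m=cut_out("top","lid")
m=m[0]["mask"]; d=np.load("topd.npy"); v,u=np.nonzero(m&(d>0))
P=deproj("top",np.c_[u,v],d[v,u])
top=P[abs(P[:,2]-76)<6]; r=cv2.minAreaRect(top[:,:2].astype(np.float32)); print(len(P),len(top),np.median(top[:,2]),r)
bar=P[(P[:,2]>100)&(P[:,2]<120)]; print("bar",len(bar))
if len(bar)>5:
    rb=cv2.minAreaRect(bar[:,:2].astype(np.float32)); print(rb,bar[:,2].max(),np.median(bar[:,2]),cv2.boxPoints(rb))
print(cv2.boxPoints(r))
```

```text
19517 19025 75.8960809701463 ((621.3738403320312, -40.47688293457031), (341.7718811035156, 222.53378295898438), 84.55378723144531)
bar 310
((559.2296752929688, -33.63832092285156), (104.0060043334961, 10.784090042114258), 84.64732360839844) 114.06017947591064 109.78190716486728 [[549.01     -84.91156 ]
 [559.7471   -85.91756 ]
 [569.44934   17.634918]
 [558.7123    18.640915]]
[[ 494.39026 -200.03091]
 [ 715.91943 -221.15189]
 [ 748.3574   119.07715]
 [ 526.82825  140.19812]]
```

Both views agree: kit yaw is about -0.095 rad with its centre at (621, -40). In the top view the pull is at px (373,234), which gives (559, -34, ~105), and the red catch is at (367,268), which gives about (498, -29). Both match the geometry to about 1 mm. Next I check IK, then grasp and tug.

```bash
cat >> h.py <<'E'
YAW=-0.0945; C=np.array([621.4,-40.5,0.]); K=R.from_euler("z",YAW)
def w(p): return (C+K.apply(p)).tolist()
def quat(r): return r.as_quat(scalar_first=True).tolist()
def tool(yk,tilt=0.):   # tool z down, tool y along kit direction yk, tilted by tilt about kit y
    z=np.array([0,0,-1.]); yk=np.array(yk,float); return K*R.from_euler("y",tilt)*R.from_matrix(np.c_[np.cross(yk,z),yk,z])
def pull_pose(a,s,tilt=None,depth=16.,raise_=0.):   # TCP pose with bar at lid angle a
    tilt=.55*a if tilt is None else tilt
    p=np.array([110-172*np.cos(a)+46*np.sin(a),0,60+172*np.sin(a)+46*np.cos(a)+raise_])
    T=tool([s,0,0],tilt); return (np.array(w(p))+T.apply([0,0,depth])).tolist(),quat(T)
E
python3 - <<'E'
from h import *
print(robot.observe()["time_s"],robot.observe()["contact_force"])
for s in(1,-1):
    for a in(0,.4,.8,.85):
        q=ik(*pull_pose(a,s)); print(s,a,None if q is None else np.round(q,2))
    q=ik(w([-126,0,26]),quat(tool([0,s,0]))); print("catch",None if q is None else np.round(q,2))
E
```

```text
0.65 [ 0.40286604 -0.56182336  0.80779236]
1 0 [-0.01  0.82 -0.03  1.88  0.04  0.44 -0.16]
1 0.4 [-0.03  0.84  0.06  1.54 -0.07  0.98 -0.04]
1 0.8 [-0.03  0.99  0.1   1.07 -0.11  1.53 -0.02]
1 0.85 [-0.03  1.02  0.11  0.99 -0.11  1.6  -0.02]
catch [ 0.21  0.93 -0.41  2.07  1.09  0.37  0.37]
-1 0 [ 0.4   0.93 -0.76  1.86  0.94  0.75  2.16]
-1 0.4 [ 0.44  1.   -0.93  1.51  0.71  1.24  2.42]
-1 0.8 [ 0.35  1.13 -1.    1.03  0.66  1.74  2.57]
-1 0.85 [ 0.33  1.15 -1.01  0.96  0.66  1.8   2.59]
catch [-0.1   0.92  0.1   2.09 -0.53  0.16 -1.17]
```

Run:
```python
from h import *
o=lambda t:print(t,*[np.round(robot.observe()[k],2) for k in("time_s","ee_pos","contact_force","opening","grasp_force")])
p,q=pull_pose(0,1,raise_=120)
robot.goto(p,q); hand.gripper_to(45); o("above")
hit=robot.move_l(pull_pose(0,1)[0],velocity=80,guard=8); o(("down",hit))
if not hit:
    hand.gripper_to(0,strength=30); o("grip")
    if robot.observe()["opening"]>6:
        z0=robot.observe()["ee_pos"]
        hit=robot.move_l(pull_pose(.045,1,tilt=0)[0],velocity=8,guard=9); o(("tug",hit))
        robot.sleep(.15); o("held")
```

```text
above 3.93 [559.68 -34.69 210.  ] [-0.24  0.16 -0.08] 45.17 0.0
('down', False) 5.58 [560.05 -34.67  90.46] [ 0.56  0.23 -0.68] 45.06 0.0
grip 6.22 [560.15 -34.71  90.03] [ 1.66  0.35 -0.11] 8.9 29.99
('tug', False) 7.38 [562.31 -34.92  97.75] [ 4.88 -1.38 -6.  ] 8.66 29.89
held 7.52 [562.3  -34.86  97.74] [ 5.17 -1.68 -5.6 ] 9.01 29.89
```

The pull rose 7.7 mm, more than the 3 mm of play, with only about 6 N, so the lid appears free. I'll keep lifting with a guard and check the lid angle in a picture.

Run:
```python
from h import *
o=lambda t:print(t,*[np.round(robot.observe()[k],2) for k in("time_s","ee_pos","contact_force","opening","grasp_force")])
for a in(.09,.14,.18):
    hit=robot.move_l(*pull_pose(a,1),velocity=25,guard=10); o((a,hit))
    if hit: break
robot.sleep(.2); o("held")
p,d=vision.read_camera("side"); cv2.imwrite("pics/side1.png",p[150:400,220:540])
```

```text
(0.09, False) 7.98 [564.04 -35.07 105.17] [ 5.75 -0.48 -6.6 ] 8.85 29.9
(0.14, False) 8.48 [566.73 -35.32 113.31] [ 5.82 -1.11 -6.91] 8.81 29.87
(0.18, False) 8.92 [569.18 -35.56 119.69] [ 5.61 -0.93 -7.04] 8.96 29.9
held 9.12 [569.14 -35.54 119.62] [ 6.17 -1.47 -6.81] 8.45 29.9
```

View pics/side1.png

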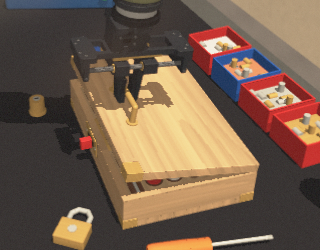

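The picture shows the lid's front edge up, with a gap at crop px (130,180), and the bar still pinched at (130,100). The catch is untouched at (85,143). The lid is free, so I continue to about 0.8 rad.

Run:
```python
from h import *
o=lambda t:print(t,*[np.round(robot.observe()[k],2) for k in("time_s","ee_pos","contact_force","opening","grasp_force")])
for a in np.arange(.26,.83,.08):
    hit=robot.move_l(*pull_pose(a,1),velocity=40,guard=15); o((round(a,2),hit))
    if hit: break
robot.sleep(.8); o("held"); print(np.round(pull_pose(a,1)[0],1))
p,d=vision.read_camera("side"); cv2.imwrite("pics/side2.png",p[100:400,200:540])
m=cut_out("side","lid")
if m:
    v,u=np.nonzero(cv2.erode(m[0]["mask"].astype(np.uint8),np.ones((5,5)))&(d>0)); P=deproj("side",np.c_[u,v],d[v,u])
    L=K.inv().apply(P-C)-[110,0,60]
    rng=np.random.default_rng(0); best=(0,)
    for _ in range(300):
        A=L[rng.choice(len(L),3,False)]; n=np.cross(A[1]-A[0],A[2]-A[0]); n/=np.linalg.norm(n)+1e-9
        k=(abs((L-A[0])@n)<3).sum()
        if k>best[0]: best=(k,n*np.sign(n[2]))
    print(len(L),best,"angle",np.arccos(best[1][2]))
```

```text
(np.float64(0.26), False) 9.67 [574.77 -36.12 132.14] [ 6.09 -0.58 -8.3 ] 8.81 29.97
(np.float64(0.34), False) 10.17 [581.36 -36.7  144.23] [ 5.78 -1.08 -9.33] 9.07 29.94
(np.float64(0.42), False) 10.67 [588.96 -37.48 155.81] [ 5.51 -0.8  -9.7 ] 9.05 29.93
(np.float64(0.5), False) 11.17 [597.53 -38.32 166.91] [ 3.09 -0.56 -9.79] 8.86 29.92
(np.float64(0.58), False) 11.67 [606.97 -39.17 177.22] [ 1.72 -0.83 -8.47] 8.76 29.95
(np.float64(0.66), False) 12.17 [617.28 -40.2  186.77] [-0.06 -0.5  -6.93] 8.78 29.98
(np.float64(0.74), False) 12.67 [628.31 -41.29 195.5 ] [-2.88 -0.64 -3.1 ] 9.09 30.0
(np.float64(0.82), False) 13.17 [640.06 -42.36 203.26] [-3.76 -0.62  0.5 ] 8.73 30.0
held 13.97 [640.06 -42.35 203.25] [-5.53  0.26  2.43] 8.81 30.0
[640.6 -42.3 202.7]
4629 (np.int64(3240), array([ 0.718329  , -0.01256752,  0.69559004])) angle 0.8015554709260074
```

View pics/side2.png

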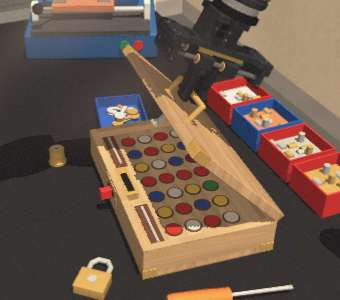

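The lid stands open at a measured 0.80 rad. The bar is pinched (opening 8.8 mm, grip 30 N), the lid is still, and the bystanders in view are where they were. I hand the job in.

```bash
python3 -c "
from h import *
import numpy as np
print(np.abs(robot.observe()['qvel']).max()); print(robot.close_job())"
```

```text
0.0013754855622781395
the job is handed in; nothing more can be done
None
```

The lid came up freely on the first tug, so I left the catch alone, raised the lid to about 0.80 rad (46°) and handed the job in with the gripper still holding it; nothing around the kit was touched.

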